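Rotate the pigment jars in the sloped lane

ROBOT

A 7-joint arm with a two-finger parallel gripper is mounted at the origin on a cart in front of the work surface, level with it; the furniture and walls round the work are solid. World frame = base frame: x ahead of the robot, y to its left, z up, the work surface at z = 0. Lengths are in m, angles in rad, forces in N, time in s.
With the tool pointing down it reaches from about 0.4 to 0.85 m from the base axis. Payload 4.5 kg.
Tool frame: the origin (TCP) lies at the very end of the fingers, on their centre line; the grasp point (between the pads) lies tcp_to_grasp behind it (tcp_to_grasp is the distance from the TCP to the grasp point, in m); z points along the fingers, y is the line along which they close (so a half turn about z gives the same grasp; the last joint's range is limited). The gripper opens to 85 mm and grips with 20 to 120 N. Pads are 22 mm wide; open, the fingers measure 114 mm over their backs; the gripper's body (76 mm by 85 mm) begins 54 mm behind the grasp point. The pads swing forward as they close: fully open they stand 13 mm farther back than shut.
Start: joints at [-1.128, 0.689, -0.195, 1.565, 0.157, 0.902, -0.215], TCP at [0.248, 0.574, 0.231] pointing down, gripper open.
Joint ranges: [-3.01, 3.01], [-0.46, 2.08], [-1.47, 1.51], [0.13, 2.56], [-1, 4.14], [0.04, 2.09], [-2.66, 2.66]. Speed limits (rad/s): [2.57, 2.57, 3.14, 3.14, 3.14, 3.14, 3.14].

INTERFACE

Orientations are given as a 3x3 rotation matrix whose columns are the frame's x, y, z axes.
In Python, from plant import * gives the robot as it stands.
- The arm moves only by the shell command python3 -m handwheel 'ROWS' [FORCE]. ROWS is JSON, a list of rows, each a list of 3 entries, a list of its own where there are three numbers: the shift along the tool's x, y, z in m, then the turn about the tool's z in degrees, then the finger opening in m, from 0 to 0.0854. In form: [[[x, y, z], turn, claw], ...]. A call has 1 to 5 rows; each row shifts and turns the commanded pose from where the row before left it, along the tool's axes as they then stand; what a row does not reach is not made up. A row lasts 1/10 s, in which the tool goes at most 50 mm and 8.59 degrees, less where a joint would pass 70% of its speed; a pose out of reach is approached as far as the arm can. A call is refused whole if a number of a shift passes 0.05 or a number of a turn 8.59, either way. A call with a gripper value outside its range is refused whole. The fingers move at their own pace and stop on an object; FORCE is the grip in N (left out, the last holds). Time passes only in rows, so rows that do not move let the fingers close. It gives the time, the measured TCP pose, the force, the opening and the grip force at its end, in the units of the state.
- sense(): the state, without advancing time (a new reading comes with each control period).
- grab_frame(name): name is "scene" or "side" or "wrist"; returns the picture (420x560x3 uint8, red, green, blue); there is no depth.
- camera_model(name): a dict with "fx", "fy", "cx", "cy" (pixels), "origin" and "attitude" of the camera in the world. Camera axes: x right, y down, z forward; pixel columns grow to the right and rows downward; lengths in m; the calibration is good to about 2 mm. A picture is of the moment at which its call begins: read the wrist's pose just before it. camera_model takes no time and is no camera call; for the wrist camera it gives the pose at the moment of the call.
- close_job(): hands the job in; it is judged then, once.
The state is a dict: "time_s": time; "q": joint angles; "joint_velocities": joint speeds; "joint_torque": joint torques, N m; "eef_pos": TCP position; "ee_rot": TCP orientation; "wrist_force": force on the tool from outside, world axes, zero at the start; "wrist_torque": the same for the moment, N m; "width": finger opening in m; "finger_force": force on a finger pad.
Only numpy, scipy, OpenCV 4.12 (cv2) and the standard library are available. Lean on these libraries where they do the work, as an engineer would, in place of code of your own. Each camera call takes 0.05 s, during which the arm holds its last target. There are 200 camera calls.

TASK

The small sloped wooden rack holds two pigment jars in a row. Take the oldest one, at the low front end, and stand it upright on the rack's flat wooden tray just in front of the lane, so that the jar behind it slides down to the front stop by itself (never lift that second jar out). Then load the fresh jar, the matching one that stands on the table among the other things, into the lane's upper end behind it, and let go.

Things in the scene. Friction and masses are not known exactly. Their poses are not given: they have to be found in the camera images.
- jar_lane: fixed light wooden rack. Origin on the table under the lane's low end, z up, +x up the lane (away from the robot, within 15 deg), y across. Flat tray: x -120 to -30 mm, y -50 to 50, top z 10. Lane: slope rising 10 deg to +x, floor of free rollers 58 mm wide, from x -22, z 24 mm (stop, 12 mm high) to x 80, z 42 (open end); side rails 6 mm thick, 8 mm above the rollers. Jars roll down by themselves.
- front_jar: the oldest: clear glass jar, dark speckled lid, pale yellow content, no label, 39 mm diameter, 55 mm tall, about 0.11 kg, one of three alike; origin at the centre of its underside, z up its axis. Starts in the lane's low end, at the stop, leaning 10 deg with the slope towards the tray; the second jar touches it from behind.
- second_jar: the next: clear glass jar, dark speckled lid, pale yellow content, no label, 39 mm diameter, 55 mm tall, about 0.11 kg, one of three alike; origin at the centre of its underside, z up its axis. Starts in the lane right behind the front jar and slides down about 40 mm when that is taken away.
- fresh_jar: the new stock: clear glass jar, dark speckled lid, pale yellow content, no label, 39 mm diameter, 55 mm tall, about 0.11 kg, one of three alike; origin at the centre of its underside, z up its axis. Starts upright on the table, to the right of the rack, among jars and bottles of other shapes.
- load (a point): point on the lane floor near its open upper end, on its middle line (46 mm along x, 0 across, 36 mm up in the rack's axes); z is up. A jar let go with its underside on the floor within 10 mm of here along the lane slides down behind the jar at the stop and rests there, leaning 10 deg with the floor.
Not all that is in view belongs to the job. Leave any blue look-alike of the second_jar alone.

How it is judged:
On the way:
1. the front jar stands on the tray, let go, and the second jar has slid down to the stop (x of front_jar in the frame of jar_lane between -0.107 and -0.043 m and y of front_jar in the frame of jar_lane between -0.037 and 0.037 m and z of front_jar in the frame of jar_lane between 0.005 and 0.015 m and angle between the z axis of front_jar and the z axis of jar_lane, either way round below 0.12 rad and x of second_jar in the frame of jar_lane between -0.014 and 0.01 m and y of second_jar in the frame of jar_lane between -0.014 and 0.014 m and z of second_jar in the frame of jar_lane between 0.02 and 0.034 m and angle between the z axis of second_jar and the z axis of jar_lane, either way round below 0.3 rad and contact force between front_jar and the fingers below 0.1 N), for 0.2 s.
At the end, for the whole second after the job is handed in: Old front jar upright (7 deg) on the tray, axis 13 mm or more inside its edges; second jar on the lane floor at the stop (12 mm); fresh jar on the lane floor right behind it (16 mm along the lane); both within 14 mm of the lane's middle line, leaning under 17 deg; all at rest (x of front_jar in the frame of jar_lane between -0.107 and -0.043 m and y of front_jar in the frame of jar_lane between -0.037 and 0.037 m and z of front_jar in the frame of jar_lane between 0.005 and 0.015 m and angle between the z axis of front_jar and the z axis of jar_lane, either way round below 0.12 rad and x of second_jar in the frame of jar_lane between -0.014 and 0.01 m and y of second_jar in the frame of jar_lane between -0.014 and 0.014 m and z of second_jar in the frame of jar_lane between 0.02 and 0.034 m and angle between the z axis of each of second_jar, fresh_jar and the z axis of jar_lane, either way round below 0.3 rad and x of fresh_jar in the frame of jar_lane between 0.016 and 0.05 m and y of fresh_jar in the frame of jar_lane between -0.014 and 0.014 m and z of fresh_jar in the frame of jar_lane between 0.026 and 0.042 m and linear speed of each of front_jar, second_jar, fresh_jar below 0.02 m/s); the robot touches nothing.
It fails at once if the second jar is lifted out of the lane (z of second_jar in the frame of jar_lane above 0.07 m).
It fails at once if the second jar is tipped over (angle between the z axis of second_jar and the z axis of jar_lane, either way round above 0.75 rad).
It also fails if it takes over 51 s, if anything falls off the work surface, if the arm or the gripper's body presses on something with over 40 N, if the wrist force passes 120 N, or if a joint passes its speed limit or range.

## Working session

There is one attempt and no reset: what is moved stays moved. The work goes in short steps, Python scripts to look and compute and a shell command to move; the robot and the scene stay as the last step left them, time stands still between calls to the robot, and variables do not carry over. Pictures are saved under pics/ and viewed, at most 10 in all, crops included, and the job is handed in when it is done.

```bash
mkdir -p pics; ls
python3 - <<'E'
from plant import *
import cv2
for n in ("scene","side"):
    im=grab_frame(n); cv2.imwrite(f"pics/{n}0.png",cv2.resize(im[:,:,::-1],(800,600),interpolation=cv2.INTER_CUBIC))
    print(n,camera_model(n))
s=sense(); print(s["time_s"],s["eef_pos"],s["ee_rot"],s["width"],s["wrist_force"]); 
try: print(tcp_to_grasp)
except Exception as e: print(e)
E
```

```text
pics
scene {'fx': 408.45055854057557, 'fy': 408.45055854057557, 'cx': 277.94608948553747, 'cy': 210.14054441252182, 'origin': array([ 0.13487826, -0.61551184,  0.67004832]), 'attitude': array([[ 0.66375999, -0.57433749,  0.47912329],
       [-0.74774282, -0.49463716,  0.44296135],
       [-0.01741713, -0.65228102, -0.75777708]])}
side {'fx': 484.89432319063053, 'fy': 484.89432319063053, 'cx': 280.8207112215514, 'cy': 203.88110232241465, 'origin': array([ 0.64200636, -0.83703534,  0.63919369]), 'attitude': array([[ 0.98500049,  0.12075499, -0.1232569 ],
       [ 0.17239527, -0.65830485,  0.73274456],
       [ 0.00734194, -0.74300266, -0.66924819]])}
0.1 [0.24823219 0.57298285 0.23056699] [[-9.17648533e-01  3.97392609e-01 -5.34097518e-04]
 [ 3.97392950e-01  9.17647270e-01 -1.52673358e-03]
 [-1.16599512e-04 -1.61325142e-03 -9.99998692e-01]] 0.08535809463766711 [-0.30346047 -0.5548285  -0.91759449]
0.0187
```

View pics/scene0.png

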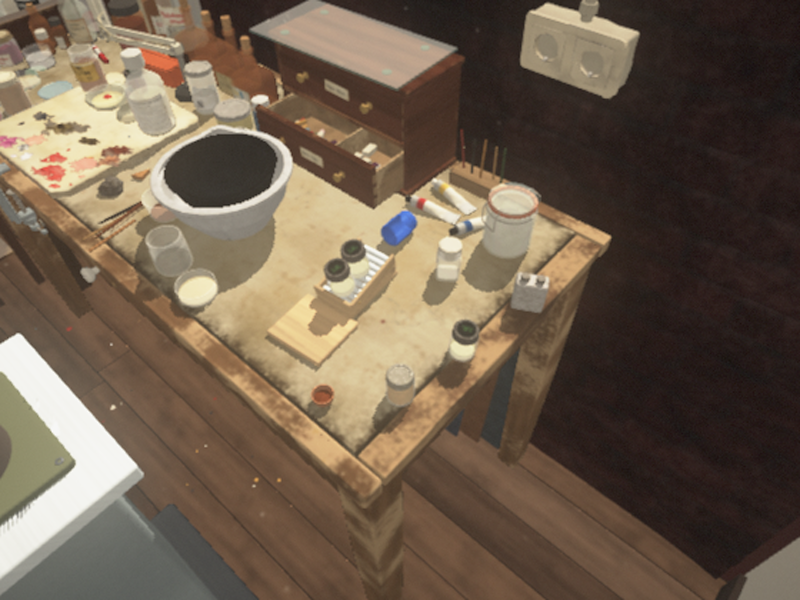

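View pics/side0.png

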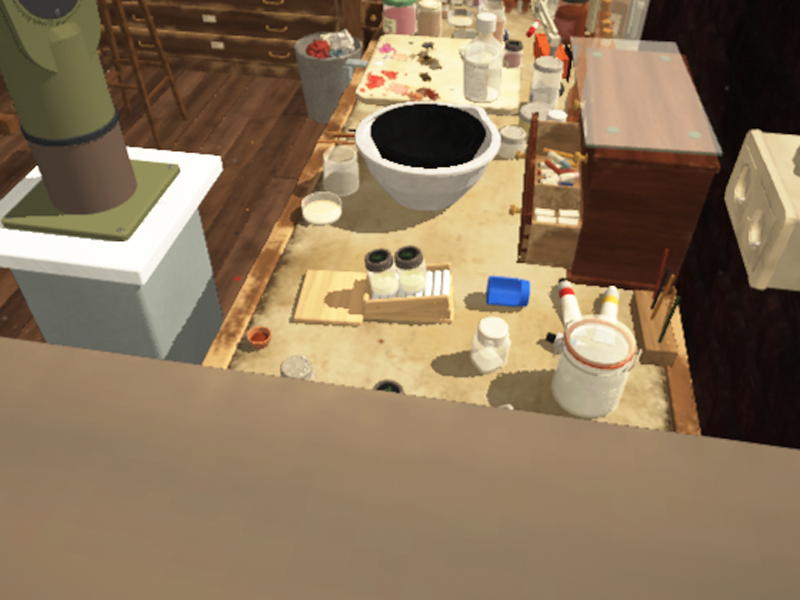

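The scene view shows the rack with the front lid at about (337,270), the second at (352,250) and the fresh lid at (464,328). In the side view they are at (379,258), (409,256) and (388,386). Next I'll enlarge both.

Run:
```python
import cv2
for n,(x,y) in dict(scene=(180,150),side=(200,150)).items():
    im=cv2.imread(f"pics/{n}0.png"); im=cv2.resize(im,(560,420),interpolation=cv2.INTER_AREA)
    cv2.imwrite(f"pics/{n}c.png",cv2.resize(im[y:y+150,x:x+200],(800,600),interpolation=cv2.INTER_CUBIC))
```

```text
(no output)
```

View pics/scenec.png

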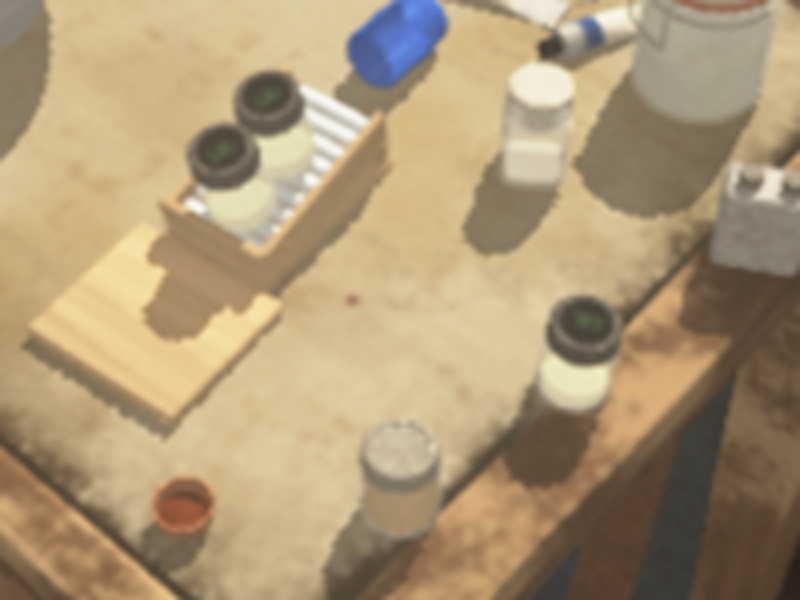

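View pics/sidec.png

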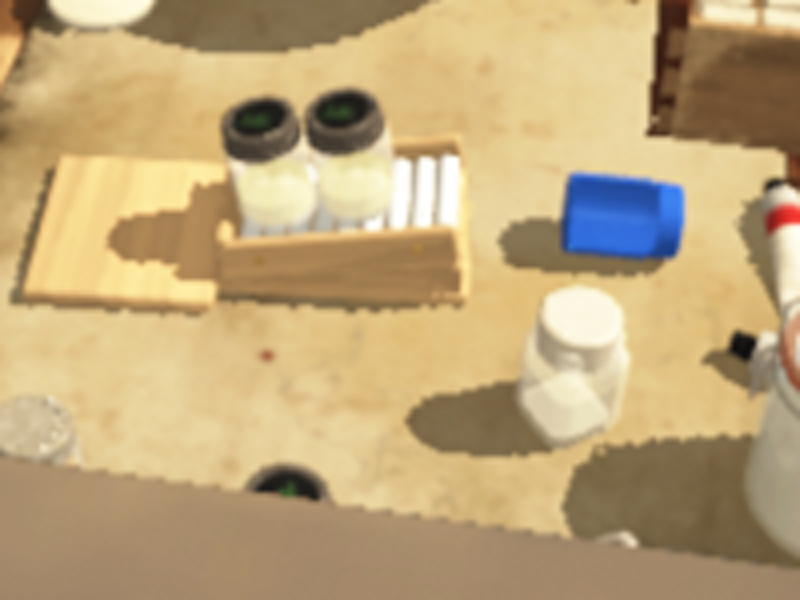

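The enlarged views give these pixels (crop coordinates):

| Feature | Scene | Side |
|---|---|---|
| Tray corners | (30,330), (170,415), (280,305), (140,228) | (60,157), (25,295), (215,303) |
| Front lid top | (222,152) | (260,117) |
| Second lid top | (268,95) | (343,107) |
| Fresh lid top | (585,322) | (290,487), partly hidden |

```bash
cat > h.py <<'E'
from plant import *
import numpy as np
from scipy.optimize import least_squares
def proj(c,P):
    p=(np.atleast_2d(P)-c["origin"])@c["attitude"]
    return np.c_[c["cx"]+c["fx"]*p[:,0]/p[:,2],c["cy"]+c["fy"]*p[:,1]/p[:,2]]
def plane(c,uv,z):
    d=c["attitude"]@np.array([(uv[0]-c["cx"])/c["fx"],(uv[1]-c["cy"])/c["fy"],1]); o=np.array(c["origin"])
    return o+d*(z-o[2])/d[2]
def rack(r,P):
    c,s=np.cos(r[2]),np.sin(r[2]); P=np.atleast_2d(P)
    return np.c_[r[0]+c*P[:,0]-s*P[:,1], r[1]+s*P[:,0]+c*P[:,1], P[:,2]]
E
python3 - <<'E'
from h import *
S,D=camera_model("scene"),camera_model("side")
T=np.array([[-120,50,10],[-120,-50,10],[-30,-50,10],[-30,50,10],[-11.5,0,81.5],[27,0,88]])/1e3
us=np.array([[30,330],[170,415],[280,305],[140,228],[222,152],[268,95]])/4+[180,150]
ud=np.array([[60,157],[25,295],[215,303],[0,0],[260,117],[343,107]])/4+[200,150]; k=[0,1,2,4,5]
f=lambda r:np.r_[(proj(S,rack(r,T))-us).ravel(),(proj(D,rack(r,T[k]))-ud[k]).ravel()]
o=least_squares(f,[.55,0,0],loss="soft_l1"); print(o.x,np.degrees(o.x[2])); print(f(o.x).reshape(-1,2).round(1))
print("fresh",plane(S,np.array([585,322])/4+[180,150],.055),plane(D,np.array([290,487])/4+[200,150],.055))
print("lids front",plane(S,us[4],.0815),plane(D,ud[4],.0815),"second",plane(S,us[5],.088),plane(D,ud[5],.088))
print("rack jars",rack(o.x,T[4:]), "tray",rack(o.x,[-.075,0,.01]))
E
```

```text
[ 0.51030406 -0.16361166  0.11205855] 6.4204817113278
[[-1.  -0.3]
 [ 1.4  1.4]
 [ 2.  -0.9]
 [ 0.4 -2. ]
 [ 0.1 -1.8]
 [ 0.1 -1. ]
 [-1.5 -0.7]
 [-1.6 -0.4]
 [-0.7 -0.1]
 [-0.2 -0.3]
 [ 0.2  0.4]]
fresh [ 0.54549948 -0.35945059  0.055     ] [ 0.54889902 -0.35536572  0.055     ]
lids front [ 0.49528641 -0.16836553  0.0815    ] [ 0.49941178 -0.16562689  0.0815    ] second [ 0.53494731 -0.16236808  0.088     ] [ 0.53661549 -0.15960969  0.088     ]
rack jars [[ 0.49887619 -0.16489764  0.0815    ]
 [ 0.53713472 -0.16059241  0.088     ]] tray [[ 0.43577446 -0.17199847  0.01      ]]
```

```bash
python3 -m handwheel '[[[0,0,0],-7.45,0.0854],[[0,0,0],-7.45,0.0854],[[0,0,0],-7.45,0.0854],[[0,0,0],-7.45,0.0854]]' 40
for i in 1; do :; done
python3 -m handwheel '[[[-0.01,-0.047,0],0,0.0854],[[-0.01,-0.047,0],0,0.0854],[[-0.01,-0.047,0],0,0.0854],[[-0.01,-0.047,0],0,0.0854],[[-0.01,-0.047,0],0,0.0854]]'
python3 -m handwheel '[[[-0.01,-0.047,0],0,0.0854],[[-0.01,-0.047,0],0,0.0854],[[-0.01,-0.047,0],0,0.0854],[[-0.01,-0.047,0],0,0.0854],[[-0.01,-0.047,0],0,0.0854]]'
python3 -m handwheel '[[[-0.01,-0.047,0],0,0.0854],[[-0.01,-0.047,0],0,0.0854],[[-0.01,-0.047,0],0,0.0854],[[-0.01,-0.047,0],0,0.0854],[[-0.01,-0.047,0],0,0.0854]]'
python3 - <<'E'
from h import *
import cv2
s=sense(); print(s["time_s"],s["eef_pos"],s["ee_rot"].round(3))
print(camera_model("wrist"))
cv2.imwrite("pics/w1.png",cv2.resize(grab_frame("wrist")[:,:,::-1],(800,600),interpolation=cv2.INTER_CUBIC))
E
```

```text
time_s: 0.5
eef_pos: [0.2484, 0.5731, 0.2308]
ee_rot: [[-0.993, -0.116, -0.0], [-0.116, 0.993, -0.001], [0.0, -0.001, -1.0]]
wrist_force: [-0.1, -0.3, 0.2]
width: 0.0854
finger_force: 0.0
time_s: 1.0
eef_pos: [0.3245, 0.3434, 0.2311]
ee_rot: [[-0.994, -0.111, -0.0], [-0.111, 0.994, -0.001], [0.0, -0.001, -1.0]]
wrist_force: [1.5, 1.0, -0.4]
width: 0.0853
finger_force: 0.0
time_s: 1.5
eef_pos: [0.4002, 0.1156, 0.2312]
ee_rot: [[-0.994, -0.111, -0.0], [-0.111, 0.994, -0.0], [0.0, -0.0, -1.0]]
wrist_force: [1.4, 1.3, 0.3]
width: 0.0855
finger_force: 0.0
time_s: 2.0
eef_pos: [0.4759, -0.1125, 0.2311]
ee_rot: [[-0.994, -0.111, -0.0], [-0.111, 0.994, 0.0], [0.0, 0.0, -1.0]]
wrist_force: [1.7, 1.5, -0.1]
width: 0.0854
finger_force: 0.0
2.0 [ 0.47591651 -0.112514    0.23112991] [[-0.994 -0.111 -0.   ]
 [-0.111  0.994  0.   ]
 [ 0.     0.    -1.   ]]
{'fx': 343.7756823698526, 'fy': 343.7756823698526, 'cx': 282.9532349838856, 'cy': 210.71699280572287, 'origin': array([ 0.39419442, -0.12202979,  0.373721  ]), 'attitude': array([[-1.11096662e-01,  9.42951395e-01,  3.13847413e-01],
       [ 9.93809163e-01,  1.05113130e-01,  3.59802503e-02],
       [ 9.38143365e-04,  3.15901720e-01, -9.48791454e-01]])}
```

View pics/w1.png

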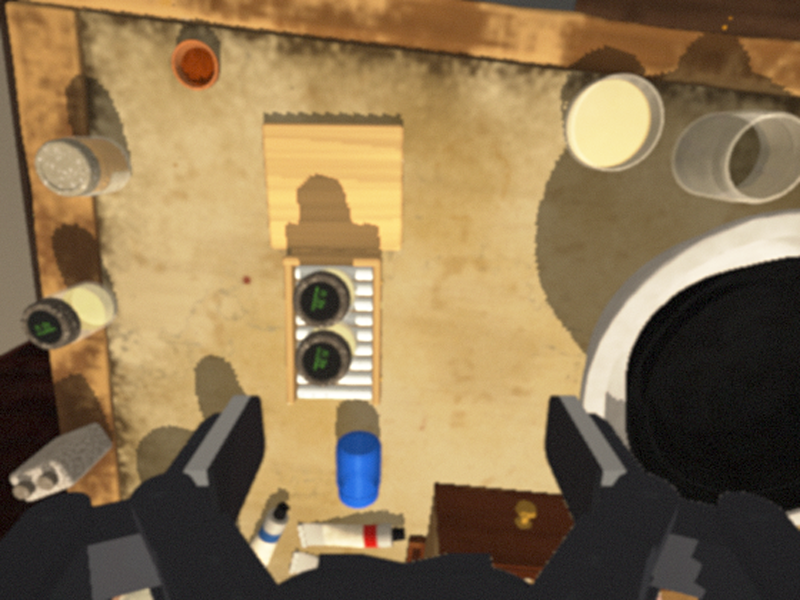

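The wrist view shows the front lid top at (322,298), the second at (322,357) and the fresh lid at (52,326). The tray corners are at (265,127), (402,125), (401,249) and (273,249). I'll refine the poses with these.

Run:
```python
from h import *
W=camera_model("wrist"); k=.7
for n,uv,z in (("front",(322,298),.0815),("second",(322,357),.088),("fresh",(52,326),.055)): print(n,plane(W,np.array(uv)*k,z))
T=np.array([[-120,-50,10],[-120,50,10],[-30,50,10],[-30,-50,10],[-11.5,0,81.5],[27,0,88]])/1e3
u=np.array([[265,127],[402,125],[401,249],[270,249],[322,298],[322,357]])*k
f=lambda r:(proj(W,rack(r,T))-u).ravel()
o=least_squares(f,[.51,-.163,.11],loss="soft_l1"); r=o.x; print(r,f(r).reshape(-1,2).round(1))
s=sense(); R=s["ee_rot"]
for n,p in (("front lid",rack(r,T[4])[0]),("front grasp",rack(r,[-.0085,0,.065])[0])): print(n,p,"tool shift",R.T@(p-s["eef_pos"]))
print("fresh shift",R.T@(plane(W,np.array((52,326))*k,.055)-s["eef_pos"]))
```

```text
front [ 0.49625987 -0.17390143  0.0815    ]
second [ 0.53361074 -0.17113364  0.088     ]
fresh [ 0.5448918  -0.36469313  0.055     ]
[ 0.51087609 -0.17310168  0.09094899] [[-3.9 -3.8]
 [ 0.8 -1.7]
 [ 0.9  0.5]
 [-0.2 -0.3]
 [-0.4  3.3]
 [ 0.3  4.2]]
front lid [ 0.49942362 -0.17414616  0.0815    ] tool shift [-0.01619871 -0.05216811  0.14961612]
front grasp [ 0.50241122 -0.17387369  0.065     ] tool shift [-0.01918035 -0.05208252  0.16611923]
fresh shift [-0.04273236 -0.24607872  0.17740808]
```

Run:
```python
from h import *
W=dict(camera_model("wrist")); k=.7; print("now",W["origin"],sense()["eef_pos"])
W["origin"]=np.array([0.39419442,-0.12202979,0.373721]);W["attitude"]=np.array([[-1.11096662e-01,9.42951395e-01,3.13847413e-01],[9.93809163e-01,1.05113130e-01,3.59802503e-02],[9.38143365e-04,3.15901720e-01,-9.48791454e-01]])
for n,uv,z in (("front",(322,298),.0815),("second",(322,357),.088),("fresh",(52,326),.055)): print(n,plane(W,np.array(uv)*k,z))
T=np.array([[-120,-50,10],[-120,50,10],[-30,50,10],[-30,-50,10],[-11.5,0,81.5],[27,0,88]])/1e3
u=np.array([[265,127],[402,125],[401,249],[270,249],[322,298],[322,357]])*k
f=lambda r:(proj(W,rack(r,T))-u).ravel()
o=least_squares(f,[.51,-.163,.11],loss="soft_l1"); r=o.x; print(r,f(r).reshape(-1,2).round(1))
s=sense(); R=s["ee_rot"]; p=np.array([.499,-.1675,.065]); print(R.round(3),R.T@(p-s["eef_pos"]))
```

```text
now [ 0.39581333 -0.13039727  0.37321039] [ 0.47792714 -0.12286635  0.23075541]
front [ 0.49457475 -0.16230169  0.0815    ]
second [ 0.53187579 -0.15909066  0.088     ]
fresh [ 0.54494332 -0.35129691  0.055     ]
[ 0.50905243 -0.16116352  0.10050835] [[-3.9 -4. ]
 [ 0.9 -1.5]
 [ 0.7  0.5]
 [-0.5 -0.4]
 [-0.2  3.2]
 [ 0.4  4.1]]
[[-0.995 -0.098  0.002]
 [-0.098  0.995 -0.006]
 [-0.001 -0.007 -1.   ]] [-0.01641061 -0.0454052   0.1660727 ]
```

```bash
python3 -m handwheel '[[[-0.007,-0.029,0.035],0,0.0854],[[-0.007,-0.029,0.035],0,0.0854],[[0,0,0],0,0.0854],[[0,0,0],0,0.0854],[[0,0,0],0,0.0854]]'
python3 - <<'E'
from h import *
import cv2,pickle
s=sense(); W=camera_model("wrist"); im=grab_frame("wrist"); pickle.dump((s,W),open("w2.pkl","wb"))
print(abs(s["joint_velocities"]).max(),camera_model("wrist")["origin"]-W["origin"])
cv2.imwrite("pics/w2.png",cv2.resize(im[:,:,::-1],(800,600),interpolation=cv2.INTER_CUBIC))
E
```

```text
time_s: 2.55
eef_pos: [0.4966, -0.165, 0.162]
ee_rot: [[-0.994, -0.113, 0.001], [-0.113, 0.994, 0.001], [-0.001, 0.001, -1.0]]
wrist_force: [-0.8, 0.3, 0.5]
width: 0.0855
finger_force: 0.0
0.018412801704265257 [1.05548956e-04 4.04766511e-05 2.91167297e-04]
```

View pics/w2.png

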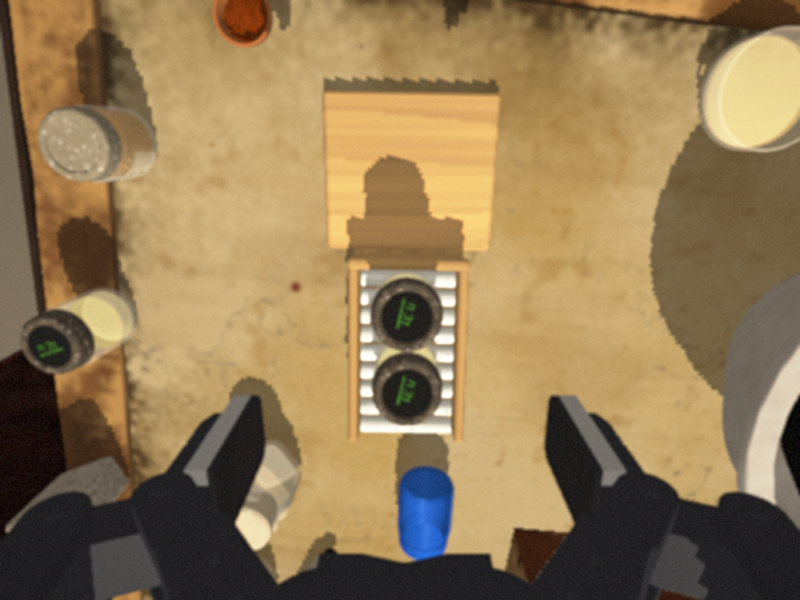

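The settled wrist view has the front lid top at (406,312), the second at (407,388) and the fresh lid at (57,342). The tray corners are at (325,94), (498,95), (489,249) and (330,248).

Run:
```python
from h import *
import pickle
s,W=pickle.load(open("w2.pkl","rb")); k=.7
for n,uv,z in (("front",(406,312),.0815),("second",(407,388),.088),("fresh",(57,341),.055)): print(n,plane(W,np.array(uv)*k,z))
T=np.array([[-120,-50,10],[-120,50,10],[-30,50,10],[-30,-50,10],[-11.5,0,81.5],[27,0,88]])/1e3
u=np.array([[325,94],[498,95],[489,249],[330,248],[406,312],[407,388]])*k
f=lambda r:(proj(W,rack(r,T))-u).ravel()
r=least_squares(f,[.51,-.163,.11],loss="soft_l1").x; print(r,f(r).reshape(-1,2).round(1),rack(r,T[4:]))
s=sense();print(s["eef_pos"],s["ee_rot"].round(4))
```

```text
front [ 0.49426248 -0.16451214  0.0815    ]
second [ 0.53153255 -0.15975744  0.088     ]
fresh [ 0.54219927 -0.35216192  0.055     ]
[ 0.50875333 -0.16204228  0.10081189] [[-4.  -4.5]
 [ 1.5 -3.5]
 [ 0.2  0.5]
 [-3.2 -0.2]
 [ 1.4  4.3]
 [-0.1  5.2]] [[ 0.49731172 -0.16319965  0.0815    ]
 [ 0.53561625 -0.15932496  0.088     ]]
[ 0.49677822 -0.16497603  0.16237156] [[-9.936e-01 -1.133e-01  1.800e-03]
 [-1.133e-01  9.936e-01  5.000e-04]
 [-1.800e-03  3.000e-04 -1.000e+00]]
```

```bash
python3 -m handwheel '[[[-0.001,0,0.04],0,0.0854],[[-0.001,0,0.04],0,0.0854],[[0,0,0.02],0,0.0854],[[0,0,0.018],0,0.0854],[[0,0,0],0,0.0854]]' 40
python3 -m handwheel '[[[0,0,0],0,0.03],[[0,0,0],0,0.03],[[0,0,0],0,0.03],[[0,0,0],0,0.03],[[0,0,0],0,0.03]]' 40
python3 -m handwheel '[[[0,0,0],0,0.03],[[0,0,0],0,0.03]]' 40
```

```text
time_s: 3.1
eef_pos: [0.4977, -0.1647, 0.0426]
ee_rot: [[-0.994, -0.113, -0.002], [-0.113, 0.994, 0.001], [0.002, 0.001, -1.0]]
wrist_force: [0.3, -0.0, 0.3]
width: 0.0854
finger_force: 0.0
time_s: 3.6
eef_pos: [0.4991, -0.1663, 0.0445]
ee_rot: [[-0.994, -0.111, 0.002], [-0.111, 0.994, -0.0], [-0.002, -0.001, -1.0]]
wrist_force: [-0.6, 0.6, 6.6]
width: 0.0367
finger_force: 39.2
time_s: 3.8
eef_pos: [0.4991, -0.1664, 0.0445]
ee_rot: [[-0.994, -0.111, 0.002], [-0.111, 0.994, -0.0], [-0.002, -0.001, -1.0]]
wrist_force: [0.2, 0.3, 6.4]
width: 0.0371
finger_force: 39.2
```

```bash
python3 -m handwheel '[[[0.001,0,-0.006],0,0.03],[[0.001,0,-0.006],0,0.03],[[0.001,0,-0.006],0,0.03],[[0.001,0,-0.006],0,0.03],[[0,0,0],0,0.03]]'
python3 - <<'E'
from h import *
import cv2
im=grab_frame("side")[:,:,::-1]; im2=grab_frame("scene")[:,:,::-1]
a=cv2.resize(im[150:270,210:345],None,fx=3,fy=3,interpolation=cv2.INTER_CUBIC); b=cv2.resize(im2[140:260,180:310],None,fx=3,fy=3,interpolation=cv2.INTER_CUBIC)
cv2.imwrite("pics/s3.png",np.hstack([a,b]))
E
```

```text
time_s: 4.3
eef_pos: [0.4941, -0.1671, 0.0681]
ee_rot: [[-0.994, -0.111, 0.001], [-0.111, 0.994, -0.0], [-0.001, -0.0, -1.0]]
wrist_force: [0.9, -0.8, -1.3]
width: 0.0365
finger_force: 40.4
```

View pics/s3.png

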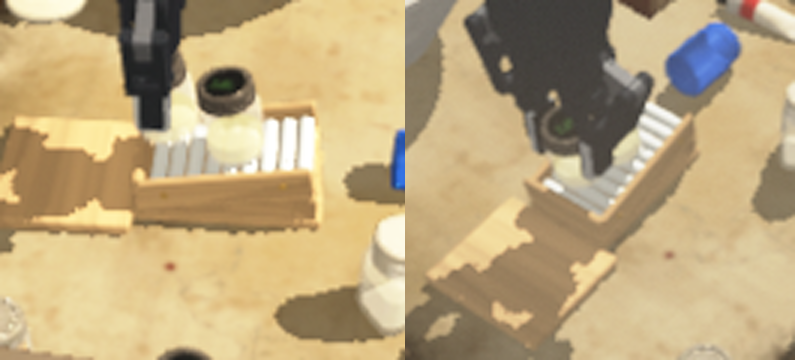

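The front jar is lifted clear and the second is still on the rollers. I'll lead it slowly forward over the stop.

```bash
python3 -m handwheel '[[[0.007,0,0],0,0.03],[[0.007,0,0],0,0.03],[[0.007,0,0],0,0.03],[[0.007,0,0],0,0.03],[[0.007,0,0],0,0.03]]'
python3 -m handwheel '[[[0.007,0,0],0,0.03],[[0.007,0,0],0,0.03],[[0.010,0,0],0,0.03],[[0.010,0,0],0,0.03],[[0,0,0],0,0.03]]'
python3 -m handwheel '[[[0,0,0.013],0,0.03],[[0,0,0.013],0,0.03],[[0,0,0.006],0,0.03],[[0,0,0.002],0,0.03],[[0,0,0],0,0.03]]'
```

```text
time_s: 4.9
eef_pos: [0.4586, -0.1707, 0.0672]
ee_rot: [[-0.994, -0.111, -0.0], [-0.111, 0.994, 0.0], [0.0, 0.0, -1.0]]
wrist_force: [-0.4, -1.1, -1.0]
width: 0.0367
finger_force: 40.4
time_s: 5.4
eef_pos: [0.4231, -0.1748, 0.0672]
ee_rot: [[-0.994, -0.11, -0.003], [-0.11, 0.994, -0.0], [0.003, 0.0, -1.0]]
wrist_force: [0.1, 0.6, -2.2]
width: 0.0366
finger_force: 40.4
time_s: 5.9
eef_pos: [0.4258, -0.1743, 0.0332]
ee_rot: [[-0.994, -0.111, -0.0], [-0.111, 0.994, 0.0], [0.0, 0.0, -1.0]]
wrist_force: [-0.6, 0.2, -1.4]
width: 0.0365
finger_force: 40.3
```

```bash
python3 -m handwheel '[[[0,0,0.002],0,0.03],[[0,0,0],0,0.03],[[0,0,0],0,0.03]]'
python3 -m handwheel '[[[0,0,0.002],0,0.03],[[0,0,0],0,0.03],[[0,0,0],0,0.03]]'
```

```text
time_s: 6.2
eef_pos: [0.4258, -0.1745, 0.0315]
ee_rot: [[-0.994, -0.111, 0.0], [-0.111, 0.994, -0.0], [-0.0, -0.0, -1.0]]
wrist_force: [0.8, -0.1, -0.2]
width: 0.0369
finger_force: 40.3
time_s: 6.5
eef_pos: [0.426, -0.1745, 0.0296]
ee_rot: [[-0.994, -0.111, 0.001], [-0.111, 0.994, -0.0], [-0.001, -0.0, -1.0]]
wrist_force: [0.8, -0.1, 3.7]
width: 0.0365
finger_force: 40.8
```

```bash
python3 -m handwheel '[[[0,0,0],0,0.042],[[0,0,0],0,0.046],[[0,0,0],0,0.05],[[0,0,0],0,0.06],[[0,0,0],0,0.075]]' 20
python3 -m handwheel '[[[0,0,0],0,0.0854],[[0,0,0],0,0.0854],[[0,0,-0.03],0,0.0854],[[0,0,-0.04],0,0.0854],[[0,0,-0.04],0,0.0854]]'
python3 -m handwheel '[[[-0.02,-0.04,-0.02],0,0.0854],[[-0.02,-0.04,0],0,0.0854],[[-0.02,-0.04,0],0,0.0854],[[0,0,0],0,0.0854],[[0,0,0],0,0.0854]]'
python3 - <<'E'
from h import *
import cv2,pickle
s=sense(); W=camera_model("wrist"); im=grab_frame("wrist"); pickle.dump((s,W),open("w3.pkl","wb"))
print(s["eef_pos"],s["ee_rot"].round(4))
cv2.imwrite("pics/w3.png",cv2.resize(im[:,:,::-1],(800,600),interpolation=cv2.INTER_CUBIC))
E
```

```text
time_s: 7.0
eef_pos: [0.4256, -0.1744, 0.0292]
ee_rot: [[-0.994, -0.111, -0.0], [-0.111, 0.994, 0.0], [0.0, 0.0, -1.0]]
wrist_force: [0.4, 0.2, 0.5]
width: 0.0731
finger_force: 0.0
time_s: 7.5
eef_pos: [0.4249, -0.1743, 0.1403]
ee_rot: [[-0.994, -0.111, -0.002], [-0.111, 0.994, 0.0], [0.002, 0.0, -1.0]]
wrist_force: [1.2, -0.4, -0.2]
width: 0.0852
finger_force: 0.0
time_s: 8.0
eef_pos: [0.4981, -0.2877, 0.1587]
ee_rot: [[-0.994, -0.109, -0.001], [-0.109, 0.994, 0.0], [0.001, 0.001, -1.0]]
wrist_force: [-0.2, 0.5, -0.5]
width: 0.0857
finger_force: 0.0
[ 0.49810484 -0.287706    0.15873383] [[-9.940e-01 -1.089e-01 -6.000e-04]
 [-1.089e-01  9.940e-01  4.000e-04]
 [ 6.000e-04  5.000e-04 -1.000e+00]]
```

View pics/w3.png

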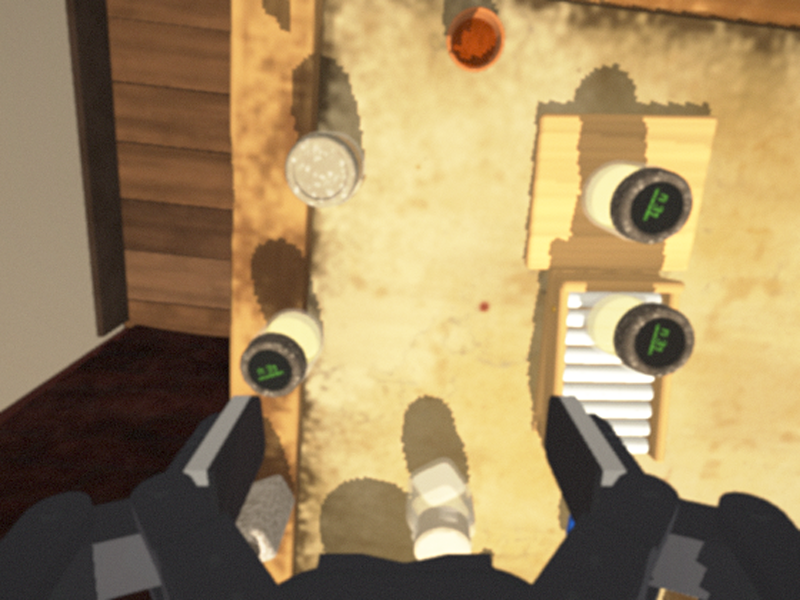

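The front jar stands on the tray with its lid at (651,203). The second jar is at the stop, lid at (654,338), and the fresh lid is at (274,363).

Run:
```python
from h import *
import pickle
s,W=pickle.load(open("w3.pkl","rb")); r=[.509,-.163,.112]; c,q=np.cos(.112),np.sin(.112)
for n,uv,z in (("front",(651,203),.065),("second",(654,338),.0815),("fresh",(273,364),.055)):
    p=plane(W,np.array(uv)*.7,z); d=p-[r[0],r[1],0]; print(n,p.round(4),"rack",(c*d[0]+q*d[1]).round(4),(-q*d[0]+c*d[1]).round(4))
p[:2]=p[:2]; print("tool shift to fresh",s["ee_rot"].T@(p-s["eef_pos"]))
```

```text
front [ 0.4329 -0.1769  0.065 ] rack -0.0772 -0.0053
second [ 0.4947 -0.1666  0.0815] rack -0.0146 -0.0019
fresh [ 0.5421 -0.3559  0.055 ] rack 0.0114 -0.1954
tool shift to fresh [-0.03640081 -0.07259777  0.10367498]
```

```bash
python3 -m handwheel '[[[-0.0186,-0.037,0],0,0.0854],[[-0.0186,-0.0375,0],0,0.0854],[[0,0,0.045],0,0.0854],[[0,0,0.045],0,0.0854],[[0,0,0.03],0,0.0854]]'
python3 -m handwheel '[[[0,0,0.013],0,0.0854],[[0,0,0.008],0,0.0854],[[0,0,0],0,0.0854],[[0,0,0],0,0.06],[[0,0,0],0,0.05]]' 
python3 -m handwheel '[[[0,0,0],0,0.03],[[0,0,0],0,0.03],[[0,0,0],0,0.03],[[0,0,0],0,0.03],[[0,0,0],0,0.03]]' 40
```

```text
time_s: 8.55
eef_pos: [0.5418, -0.3543, 0.0362]
ee_rot: [[-0.994, -0.113, -0.004], [-0.113, 0.994, 0.003], [0.004, 0.003, -1.0]]
wrist_force: [-0.6, 0.3, -0.2]
width: 0.0858
finger_force: 0.0
time_s: 9.05
eef_pos: [0.5449, -0.3574, 0.02]
ee_rot: [[-0.994, -0.111, 0.003], [-0.111, 0.994, -0.001], [-0.002, -0.002, -1.0]]
wrist_force: [0.0, 0.5, 0.2]
width: 0.0589
finger_force: 0.0
time_s: 9.55
eef_pos: [0.5444, -0.3572, 0.0196]
ee_rot: [[-0.994, -0.111, 0.001], [-0.111, 0.994, -0.001], [-0.001, -0.001, -1.0]]
wrist_force: [-1.4, -0.4, 4.7]
width: 0.0364
finger_force: 39.2
```

```bash
python3 -m handwheel '[[[0,0,-0.02],0,0.03],[[0,0,-0.04],0,0.03],[[0,0,-0.04],0,0.03],[[0,0,-0.02],0,0.03],[[0,0,0],0,0.03]]'
python3 -m handwheel '[[[-0.0068,0.0392,0],0,0.03],[[-0.0068,0.0392,0],0,0.03],[[-0.0068,0.0392,0],0,0.03],[[-0.0068,0.0392,0],0,0.03],[[-0.0068,0.0392,0],0,0.03]]'
python3 -m handwheel '[[[0,0,0],0,0.03],[[0,0,0],0,0.03],[[0,0,0.03],0,0.03],[[0,0,0.025],0,0.03],[[0,0,0],0,0.03]]'
python3 - <<'E'
from h import *
import cv2
im=grab_frame("side")[:,:,::-1]; im2=grab_frame("scene")[:,:,::-1]
a=cv2.resize(im[150:270,210:345],None,fx=3,fy=3,interpolation=cv2.INTER_CUBIC); b=cv2.resize(im2[140:260,180:310],None,fx=3,fy=3,interpolation=cv2.INTER_CUBIC)
cv2.imwrite("pics/s4.png",np.hstack([a,b])); s=sense(); print(s["eef_pos"],s["ee_rot"].round(4))
E
```

```text
time_s: 10.05
eef_pos: [0.546, -0.3579, 0.142]
ee_rot: [[-0.994, -0.111, 0.006], [-0.111, 0.994, -0.003], [-0.006, -0.004, -1.0]]
wrist_force: [0.6, -0.9, -1.2]
width: 0.036
finger_force: 40.5
time_s: 10.55
eef_pos: [0.5546, -0.1568, 0.1368]
ee_rot: [[-0.994, -0.111, -0.003], [-0.111, 0.994, 0.001], [0.002, 0.001, -1.0]]
wrist_force: [0.4, -0.3, -2.4]
width: 0.0362
finger_force: 40.5
time_s: 11.05
eef_pos: [0.5523, -0.16, 0.0796]
ee_rot: [[-0.994, -0.109, -0.008], [-0.109, 0.994, -0.0], [0.008, 0.001, -1.0]]
wrist_force: [-0.7, -1.0, -1.7]
width: 0.0363
finger_force: 40.5
[ 0.55516213 -0.15958491  0.08278487] [[-9.940e-01 -1.094e-01 -1.700e-03]
 [-1.094e-01  9.940e-01 -3.000e-04]
 [ 1.700e-03 -1.000e-04 -1.000e+00]]
```

View pics/s4.png

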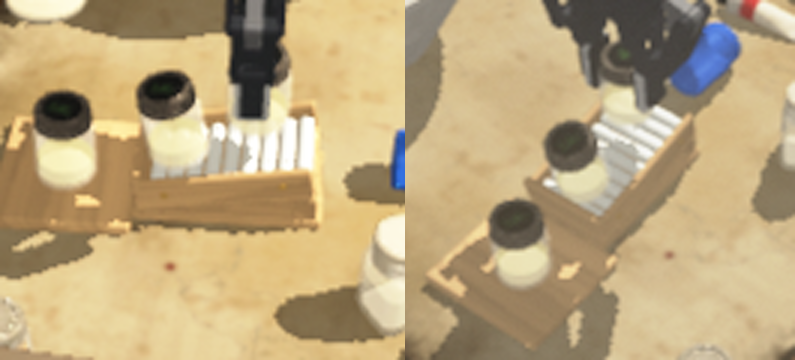

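The front jar is upright on the tray, the second is at the stop, and the fresh jar hangs over the upper lane behind it. Lowering now.

```bash
python3 -m handwheel '[[[0,0,0.012],0,0.03],[[0,0,0.006],0,0.03],[[0,0,0.003],0,0.03],[[0,0,0],0,0.03],[[0,0,0],0,0.03]]'
python3 -m handwheel '[[[0,0,0.002],0,0.03],[[0,0,0],0,0.03],[[0,0,0],0,0.03]]'
```

```text
time_s: 11.65
eef_pos: [0.556, -0.1583, 0.0625]
ee_rot: [[-0.994, -0.111, 0.0], [-0.111, 0.994, 0.0], [-0.0, -0.0, -1.0]]
wrist_force: [0.3, -0.8, -1.7]
width: 0.0361
finger_force: 40.6
time_s: 11.95
eef_pos: [0.5559, -0.1583, 0.0603]
ee_rot: [[-0.994, -0.111, 0.0], [-0.111, 0.994, 0.0], [-0.0, 0.0, -1.0]]
wrist_force: [0.6, -0.0, -1.7]
width: 0.0365
finger_force: 40.6
```

```bash
python3 -m handwheel '[[[0,0,0.0015],0,0.03],[[0,0,0],0,0.03],[[0,0,0],0,0.03]]'
python3 -m handwheel '[[[0,0,0.0015],0,0.03],[[0,0,0],0,0.03],[[0,0,0],0,0.03]]'
```

```text
time_s: 12.25
eef_pos: [0.5562, -0.1584, 0.0591]
ee_rot: [[-0.994, -0.111, 0.001], [-0.111, 0.994, -0.0], [-0.001, -0.0, -1.0]]
wrist_force: [-0.3, -0.6, 1.9]
width: 0.0363
finger_force: 40.9
time_s: 12.55
eef_pos: [0.557, -0.1584, 0.0586]
ee_rot: [[-0.994, -0.111, 0.003], [-0.111, 0.994, -0.0], [-0.003, -0.001, -1.0]]
wrist_force: [-1.5, 0.2, 10.1]
width: 0.0362
finger_force: 41.6
```

Contact. I'll ease off, release and rise.

```bash
python3 -m handwheel '[[[0,0,-0.001],0,0.03],[[0,0,0],0,0.042],[[0,0,0],0,0.046],[[0,0,0],0,0.055],[[0,0,0],0,0.07]]' 20
python3 -m handwheel '[[[0,0,0],0,0.0854],[[0,0,0],0,0.0854],[[0,0,-0.03],0,0.0854],[[0,0,-0.04],0,0.0854],[[0,0,-0.04],0,0.0854]]'
python3 -m handwheel '[[[0,0,-0.03],0,0.0854],[[0,0,0],0,0.0854],[[0,0,0],0,0.0854],[[0,0,0],0,0.0854],[[0,0,0],0,0.0854]]'
python3 - <<'E'
from h import *
import cv2
im=grab_frame("side")[:,:,::-1]; im2=grab_frame("scene")[:,:,::-1]
a=cv2.resize(im[150:270,210:345],None,fx=3,fy=3,interpolation=cv2.INTER_CUBIC); b=cv2.resize(im2[140:260,180:310],None,fx=3,fy=3,interpolation=cv2.INTER_CUBIC)
cv2.imwrite("pics/s5.png",np.hstack([a,b]))
E
```

```text
time_s: 13.05
eef_pos: [0.5556, -0.1583, 0.058]
ee_rot: [[-0.994, -0.111, -0.001], [-0.111, 0.994, 0.0], [0.001, 0.0, -1.0]]
wrist_force: [0.9, -0.2, 0.1]
width: 0.0677
finger_force: 0.0
time_s: 13.55
eef_pos: [0.5553, -0.1582, 0.1691]
ee_rot: [[-0.994, -0.111, -0.001], [-0.111, 0.994, 0.001], [0.001, 0.001, -1.0]]
wrist_force: [0.7, -0.3, 0.3]
width: 0.0852
finger_force: 0.0
time_s: 14.05
eef_pos: [0.5548, -0.1583, 0.1968]
ee_rot: [[-0.994, -0.111, -0.003], [-0.111, 0.994, 0.001], [0.003, 0.001, -1.0]]
wrist_force: [-0.0, 0.3, -0.1]
width: 0.0854
finger_force: 0.0
```

View pics/s5.png

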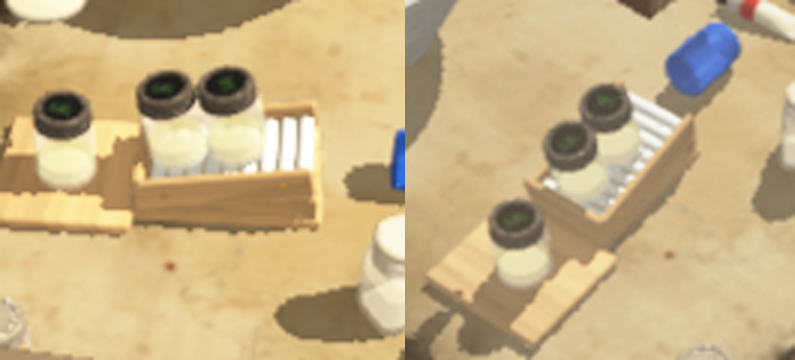

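The old jar is upright on the tray. Both lane jars touch and lean with the slope, and the gripper is clear.

```bash
python3 -c "
from plant import *
print(close_job())"
```

```text
the job is handed in; nothing more can be done
None
```

I handed the job in at about 14 s of the 51 s allowed, and no verdict was returned; the last pictures show the old jar upright on the tray, the second jar at the stop, the fresh jar right behind it, and the gripper clear.

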